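Dress the stall's ledge: djembes by height

ROBOT

A 6-joint arm with a two-finger parallel gripper is mounted at the origin on the work surface. World frame = base frame: x ahead of the robot, y to its left, z up, the work surface at z = 0. Lengths are in m, angles in rad, forces in N, time in s.
With the tool pointing down it reaches from about 0.35 to 0.975 m from the base axis. Payload 4.9 kg.
Tool frame: the origin (TCP) lies on the mounting face of the last link; the fingertips stand 173 mm ahead of it and the grasp point (between the pads) lies 155 mm ahead of it; z points along the fingers, y is the line along which they close (so a half turn about z gives the same grasp; the last joint's range is limited). The gripper opens to 85 mm and grips with 20 to 120 N. Pads are 22 mm wide; open, the fingers measure 114 mm over their backs; the gripper's body (76 mm by 85 mm) begins 54 mm behind the grasp point. The pads swing forward as they close: fully open they stand 13 mm farther back than shut.
Start: joints at [1.202, 0.053, 1.613, -0, 1.476, -0.119], TCP at [0.154, 0.606, 0.405] pointing down, gripper open.
Joint ranges: [-3.01, 3.01], [-1.01, 2.22], [0.06, 2.58], [-1.02, 4.17], [0.09, 2.62], [-3.14, 3.14]. Speed limits (rad/s): [2.57, 2.57, 3.14, 3.14, 3.14, 3.14].

INTERFACE

Orientations are given as a rotation vector (axis times angle).
In Python, from station import monitor, eyes, finish_job gives the robot as it stands. The module is installed in compiled form; this text tells all that it offers.
- The arm moves only by the tool step_arm, never from a script. Its argument "commands" is a list of rows, each a list of 3 entries, a list of its own where there are three numbers: the opening in per cent of the stroke, from 0 (shut) to 100 (fully open), then the shift along the tool's x, y, z in mm, then the turn about the tool's z in degrees. In form: [[hand, [x, y, z], yaw], ...]. A call has 1 to 12 rows; each row is the pose to reach, as a shift and turn from the pose commanded when the call began, along the tool's axes at that moment; what a row does not reach only later rows make up. A row lasts 1/8 s, in which the tool goes at most 62.5 mm and 10.7 degrees, less where a joint would pass 70% of its speed; a pose out of reach is approached as far as the arm can. A call with a gripper value outside its range is refused whole. The fingers move at their own pace and stop on an object; "squeeze" is the grip in N (left out, the last holds). Time passes only in rows, so rows that repeat a pose let the fingers close. It gives the time, the measured TCP pose, the force, the opening and the grip force at its end, in the units of the state.
- monitor.get_obs(): the state, without advancing time (a new reading comes with each control period).
- eyes.get_image(name): name is "scene" or "top" or "wrist"; returns the picture (420x560x3 uint8, red, green, blue); there is no depth.
- eyes.camera_info(name): a dict with "camera_matrix" (3x3 intrinsics, pixels), "k1" (the pictures are not rectified: a ray, as slopes to the right and down, at radius r is drawn at 1 + k1 r^2 times it, then the intrinsics apply), "extrinsics" (4x4, takes a point from camera to world coordinates). Camera axes: x right, y down, z forward; pixel columns grow to the right and rows downward; lengths in m; the calibration is good to about 2 mm. A picture is of the moment at which its call begins: read the wrist's pose just before it. camera_info takes no time and is no camera call; for the wrist camera it gives the pose at the moment of the call.
- finish_job(): hands the job in; it is judged then, once.
The state is a dict: "t": time; "q": joint angles; "dq": joint speeds; "effort": joint torques, N m; "tool_pos": TCP position; "tool_rot": TCP orientation; "contact_force": force on the tool from outside, world axes, zero at the start; "wrist_torque": the same for the moment, N m; "opening": finger opening in m; "grip_force": force on a finger pad.
Only numpy, scipy, OpenCV 4.12 (cv2) and the standard library are available. Lean on these libraries where they do the work, as an engineer would, in place of code of your own. Each camera call takes 0.05 s, during which the arm holds its last target. There are 200 camera calls.

TASK

Set the four little djembe drums out for sale on the display ledge, standing upright, one in the middle of each woven mat, in order of height: the tallest next to the small painting and stepping down to the shortest at the other end of the row. Leave the carved elephant standing where it is.

Things in the scene. Friction and masses are not known exactly. Their poses are not given: they have to be found in the camera images.
- drum_a_mid (a point): The tallest of four loose souvenir djembe drums of one design (dark red-brown goblet shell, white lacing, pale skin on top, red-gold-green stripes round the foot). 130 mm tall; head 64 mm across, round, its side straight and upright over the top 20 mm; the waist below is about half as wide and the foot 47 mm across. It starts upright on the table. This point is on its axis, half-way up; z points up the drum.
- drum_b_mid (a point): The second tallest of four loose souvenir djembe drums of one design (dark red-brown goblet shell, white lacing, pale skin on top, red-gold-green stripes round the foot). 110 mm tall; head 56 mm across, round, its side straight and upright over the top 20 mm; the waist below is about half as wide and the foot 41 mm across. It starts upright on the table. This point is on its axis, half-way up; z points up the drum.
- drum_c_mid (a point): The second shortest of four loose souvenir djembe drums of one design (dark red-brown goblet shell, white lacing, pale skin on top, red-gold-green stripes round the foot). 92 mm tall; head 49 mm across, round, its side straight and upright over the top 20 mm; the waist below is about half as wide and the foot 36 mm across. It starts upright on the table. This point is on its axis, half-way up; z points up the drum.
- drum_d_mid (a point): The shortest of four loose souvenir djembe drums of one design (dark red-brown goblet shell, white lacing, pale skin on top, red-gold-green stripes round the foot). 75 mm tall; head 42 mm across, round, its side straight and upright over the top 20 mm; the waist below is about half as wide and the foot 31 mm across. It starts upright on the table. This point is on its axis, half-way up; z points up the drum.
- mat_1_top (a point): Round woven straw mat with red rings, 84 mm across, fixed on the display ledge: a low plank 120 mm deep, 650 mm long and 25 mm high. The four mats lie in one straight row along the ledge, 95 mm from centre to centre, in any colour order; the colours play no part. This point is the centre of its upper face, 29 mm above the table; y runs along the row, x across the ledge.
- mat_2_top (a point): Round woven straw mat with blue rings, 84 mm across, fixed on the display ledge: a low plank 120 mm deep, 650 mm long and 25 mm high. The four mats lie in one straight row along the ledge, 95 mm from centre to centre, in any colour order; the colours play no part. This point is the centre of its upper face, 29 mm above the table; y runs along the row, x across the ledge.
- mat_3_top (a point): Round woven straw mat with green rings, 84 mm across, fixed on the display ledge: a low plank 120 mm deep, 650 mm long and 25 mm high. The four mats lie in one straight row along the ledge, 95 mm from centre to centre, in any colour order; the colours play no part. This point is the centre of its upper face, 29 mm above the table; y runs along the row, x across the ledge.
- mat_4_top (a point): Round woven straw mat with purple rings, 84 mm across, fixed on the display ledge: a low plank 120 mm deep, 650 mm long and 25 mm high. The four mats lie in one straight row along the ledge, 95 mm from centre to centre, in any colour order; the colours play no part. This point is the centre of its upper face, 29 mm above the table; y runs along the row, x across the ledge.
- picture_foot (a point): Small sunset painting (105 mm wide, 135 mm high) on a wooden table easel, about 160 mm tall in all, fixed on the ledge at one end of the row (either end, changing from start to start), leaning back towards the robot; a calabash bowl stands at the other end. This point is the middle of the easel's foot, on the ledge's top, in line with the mats and 120 mm from the centre of the nearest one.
- elephant_mid (a point): Carved brown wooden elephant, loose, standing among the drums: 85 mm long, 42 mm wide, 75 mm high. This point is at its middle, 35 mm above the table; x points to its trunk.

How it is judged:
At the end, for the whole second after the job is handed in: Each drum stands upright (within 0.1 rad) and at rest on a mat, its axis within 15 mm of the mat's centre: the tallest on the mat nearest the painting, then the second tallest, the second shortest, and the shortest on the mat farthest from the painting ((horizontal distance between drum_a_mid and mat_1_top below 0.015 m or horizontal distance between drum_a_mid and mat_2_top below 0.015 m or horizontal distance between drum_a_mid and mat_3_top below 0.015 m or horizontal distance between drum_a_mid and mat_4_top below 0.015 m) and horizontal distance between drum_a_mid and picture_foot between 0.09 and 0.15 m and angle between each of drum_a_mid, drum_b_mid, drum_c_mid, drum_d_mid's own z axis and vertical below 0.1 rad and height (world z) of drum_a_mid between 0.088 and 0.1 m and linear speed of each of drum_a, drum_b, drum_c, drum_d below 0.02 m/s and angular speed of each of drum_a, drum_b, drum_c, drum_d below 0.2 rad/s and (horizontal distance between drum_b_mid and mat_1_top below 0.015 m or horizontal distance between drum_b_mid and mat_2_top below 0.015 m or horizontal distance between drum_b_mid and mat_3_top below 0.015 m or horizontal distance between drum_b_mid and mat_4_top below 0.015 m) and horizontal distance between drum_b_mid and picture_foot between 0.185 and 0.245 m and height (world z) of drum_b_mid between 0.078 and 0.09 m and (horizontal distance between drum_c_mid and mat_1_top below 0.015 m or horizontal distance between drum_c_mid and mat_2_top below 0.015 m or horizontal distance between drum_c_mid and mat_3_top below 0.015 m or horizontal distance between drum_c_mid and mat_4_top below 0.015 m) and horizontal distance between drum_c_mid and picture_foot between 0.28 and 0.34 m and height (world z) of drum_c_mid between 0.069 and 0.081 m and (horizontal distance between drum_d_mid and mat_1_top below 0.015 m or horizontal distance between drum_d_mid and mat_2_top below 0.015 m or horizontal distance between drum_d_mid and mat_3_top below 0.015 m or horizontal distance between drum_d_mid and mat_4_top below 0.015 m) and horizontal distance between drum_d_mid and picture_foot between 0.375 and 0.435 m and height (world z) of drum_d_mid between 0.0605 and 0.0725 m); the robot touches nothing.
It fails at once if The carved elephant is shifted by more than 25 mm or tipped by more than 0.4 rad (distance of elephant_mid from where it was at the start of the episode above 0.025 m or angle between elephant_mid's own z axis and vertical above 0.4 rad).
It also fails if it takes over 102 s, if anything falls off the work surface, if the arm or the gripper's body presses on something with over 40 N, if the wrist force passes 120 N, or if a joint passes its speed limit or range.

## Working session

There is one attempt and no reset: what is moved stays moved. The work goes in short steps, Python scripts to look and compute and a tool call to move; the robot and the scene stay as the last step left them, time stands still between calls to the robot, and variables do not carry over. Pictures are saved under pics/ and viewed, at most 14 in all, crops included, and the job is handed in when it is done.

Besides the shell and the picture viewer there is one more tool, called after "Emit:" as name(argument=value, ...), one argument or row to a line, values as JSON. step_arm: Moves the arm, as the interface text tells. Its arguments: {"type":"object","properties":{"commands":{"type":"array"},"squeeze":{"type":"number"}},"required":["commands"]}

```bash
mkdir -p pics; cat > h.py <<'E'
import numpy as np, cv2
from station import monitor, eyes, finish_job
def snap(cam,name):
    info=eyes.camera_info(cam); im=eyes.get_image(cam)
    cv2.imwrite(f'pics/{name}.png',im[:,:,::-1]); np.savez(f'pics/{name}.npz',im=im,K=info['camera_matrix'],k1=info['k1'],T=info['extrinsics'])
    return im,info
def load(name):
    d=np.load(f'pics/{name}.npz'); return d['im'],dict(camera_matrix=d['K'],k1=float(d['k1']),extrinsics=d['T'])
def cast(info,uv,z):
    K=np.array(info['camera_matrix']);T=np.array(info['extrinsics'])
    p=cv2.undistortPoints(np.array(uv,float).reshape(-1,1,2),K,np.array([info['k1'],0,0,0.])).reshape(-1,2)
    d=np.c_[p,np.ones(len(p))]@T[:3,:3].T
    return T[:3,3]+d*((z-T[2,3])/d[:,2])[:,None]
def proj(info,P):
    K=np.array(info['camera_matrix']);T=np.linalg.inv(np.array(info['extrinsics']))
    return cv2.projectPoints(np.array(P,float).reshape(-1,1,3),cv2.Rodrigues(T[:3,:3])[0],T[:3,3],K,np.array([info['k1'],0,0,0.]))[0].reshape(-1,2)
E
python3 - <<'E'
from h import *
for c in ('top','scene'):
    im,i=snap(c,c+'0'); print(c,i['camera_matrix'],i['k1'],np.round(i['extrinsics'],3))
print(monitor.get_obs())
E
```

```text
top [[482.05443656   0.         273.81255693]
 [  0.         482.05443656 211.19010975]
 [  0.           0.           1.        ]] -0.01578612724876156 [[ 0.029 -0.997  0.066  0.476]
 [-1.    -0.029 -0.002 -0.005]
 [ 0.004 -0.066 -0.998  1.054]
 [ 0.     0.     0.     1.   ]]
scene [[527.21265117   0.         269.80365727]
 [  0.         527.21265117 205.94417441]
 [  0.           0.           1.        ]] 0.0015950103067449825 [[ 0.186  0.58  -0.793  1.462]
 [ 0.982 -0.096  0.16  -0.191]
 [ 0.017 -0.809 -0.588  0.746]
 [ 0.     0.     0.     1.   ]]
{'t': 0.1, 'q': array([ 1.20203726e+00,  5.33112898e-02,  1.61411759e+00, -4.48758766e-05,
        1.47599546e+00, -1.18968971e-01]), 'dq': array([-0.00214907, -0.00144935, -0.00445335, -0.00157059,  0.00161863,
        0.00034334]), 'effort': array([ 1.57146414e-04, -3.94903386e+01, -3.71362674e+01, -1.70073631e-04,
        3.89346256e-03,  6.90460382e-06]), 'tool_pos': array([0.15440205, 0.60538973, 0.40359634]), 'tool_rot': array([-3.91293553e-01, -3.11672577e+00,  2.80865437e-03]), 'contact_force': array([-0.38913003,  0.23583363, -0.26649348]), 'wrist_torque': array([ 0.0306168 , -0.0070073 , -0.04964884]), 'grip_force': 0.0, 'opening': 0.08544181217796483}
```

View pics/top0.png

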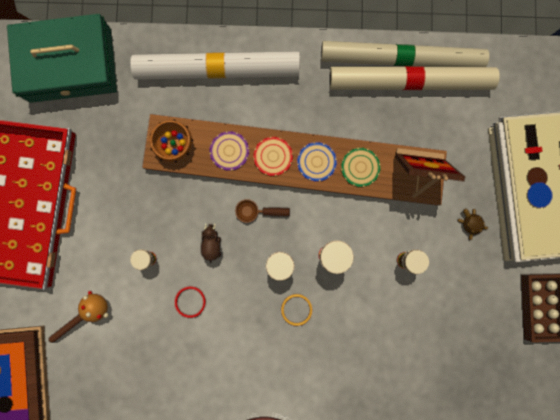

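View pics/scene0.png

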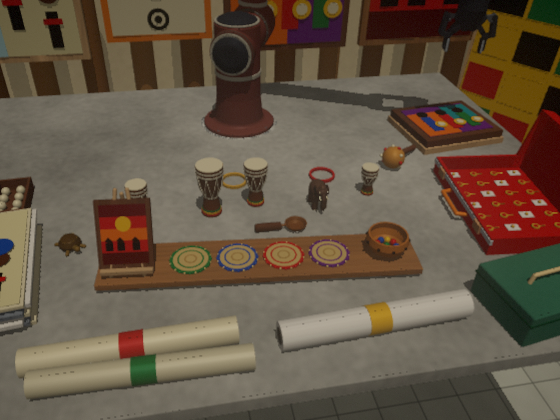

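The top view shows drum heads at about (142,260), (280,267), (336,257) and (415,262), and the elephant at (210,244). The mats run from purple (229,151) through red and blue to green (360,167). The painting is on the right, next to the green mat, and a loose ladle lies at (262,211).

```bash
python3 - <<'E'
from h import *
im,i=load('top0'); hsv=cv2.cvtColor(im,cv2.COLOR_RGB2HSV)
m=((hsv[...,2]>150)&(hsv[...,1]>25)&(hsv[...,1]<130)).astype(np.uint8)
m[:230]=0; m[290:]=0; m[:,:110]=0; m[:,470:]=0
n,l,s,c=cv2.connectedComponentsWithStats(cv2.morphologyEx(m,cv2.MORPH_OPEN,np.ones((3,3))))
for k in range(1,n):
    if s[k,4]<60: continue
    cs,_=cv2.findContours((l==k).astype(np.uint8),0,2); (x,y),r=cv2.minEnclosingCircle(cs[0])
    for z in (.13,.11,.092,.075):
        P=cast(i,[[x-r,y],[x+r,y],c[k]],z); print(k,np.round(c[k],1),s[k,4],z,'diam',np.round(1e3*np.linalg.norm(P[1]-P[0]),0),'areadiam',np.round(1e3*np.linalg.norm(P[1]-P[0])*np.sqrt(s[k,4]/np.pi)/r,0),np.round(P[2],4))
# mats
m=((hsv[...,2]>90)&(hsv[...,1]<255)).astype(np.uint8)
for nm,(u,v) in dict(purple=(229,151),red=(272.5,156),blue=(317,161),green=(360.5,167)).items(): 
    # pale straw ellipse area
    w=np.zeros(im.shape[:2],np.uint8); cv2.circle(w,(int(u),int(v)),23,1,-1)
    g=((hsv[...,2]>130)&(w>0)).astype(np.uint8); g=cv2.morphologyEx(g,cv2.MORPH_CLOSE,np.ones((7,7)))
    cs,_=cv2.findContours(g,0,2); cc=max(cs,key=cv2.contourArea); e=cv2.fitEllipse(cv2.convexHull(cc))
    print(nm,np.round(e,1) if 0 else e, np.round(cast(i,[e[0]],.029),4))
cols=[cast(i,[p],z)[0] for p,z in (((210,236),.04),((210,230),.04),((210,262),.04),((201,245),.04),((220,245),.04),((248,211),.01),((290,212),.01))]
print(np.round(cols,3))
# wood edge: ledge corners
print(np.round(cast(i,[[150,116],[144,168],[441,203]],.025),3))
big=cv2.resize(im[100:300,120:450],None,fx=2.4,fy=2.4,interpolation=cv2.INTER_CUBIC); cv2.imwrite('pics/crop0.png',big[:,:,::-1])
E
```

```text
1 [166.9 267.1] 3899 0.13 diam 277.0 areadiam 135.0 [0.4244 0.1938 0.13  ]
1 [166.9 267.1] 3899 0.11 diam 283.0 areadiam 137.0 [0.4232 0.198  0.11  ]
1 [166.9 267.1] 3899 0.092 diam 288.0 areadiam 140.0 [0.4222 0.2019 0.092 ]
1 [166.9 267.1] 3899 0.075 diam 293.0 areadiam 143.0 [0.4213 0.2056 0.075 ]
2 [327.3 250.3] 1445 0.13 diam 125.0 areadiam 82.0 [ 0.465  -0.1114  0.13  ]
2 [327.3 250.3] 1445 0.11 diam 128.0 areadiam 84.0 [ 0.4648 -0.1137  0.11  ]
2 [327.3 250.3] 1445 0.092 diam 130.0 areadiam 86.0 [ 0.4646 -0.1158  0.092 ]
2 [327.3 250.3] 1445 0.075 diam 133.0 areadiam 87.0 [ 0.4644 -0.1177  0.075 ]
4 [376.1 254.9] 1198 0.13 diam 119.0 areadiam 75.0 [ 0.4591 -0.205   0.13  ]
4 [376.1 254.9] 1198 0.11 diam 122.0 areadiam 76.0 [ 0.4588 -0.2094  0.11  ]
4 [376.1 254.9] 1198 0.092 diam 124.0 areadiam 78.0 [ 0.4584 -0.2133  0.092 ]
4 [376.1 254.9] 1198 0.075 diam 126.0 areadiam 79.0 [ 0.4581 -0.217   0.075 ]
7 [418.5 259.8] 543 0.13 diam 64.0 areadiam 51.0 [ 0.4519 -0.2864  0.13  ]
7 [418.5 259.8] 543 0.11 diam 65.0 areadiam 52.0 [ 0.4514 -0.2925  0.11  ]
7 [418.5 259.8] 543 0.092 di
[... 517 characters left out ...]
), 150.0290069580078) [[0.6707 0.0927 0.029 ]]
red ((272.0119323730469, 155.97698974609375), (45.43930435180664, 45.733863830566406), 172.92906188964844) [[6.624e-01 1.000e-04 2.900e-02]]
blue ((316.96551513671875, 161.06053161621094), (45.44969177246094, 45.76005172729492), 88.88760375976562) [[ 0.6543 -0.0967  0.029 ]]
green ((360.0691833496094, 166.84774780273438), (45.15901565551758, 45.71001052856445), 103.56233978271484) [[ 0.6446 -0.1896  0.029 ]]
[[ 0.487  0.125  0.04 ]
 [ 0.499  0.126  0.04 ]
 [ 0.433  0.123  0.04 ]
 [ 0.467  0.143  0.04 ]
 [ 0.469  0.104  0.04 ]
 [ 0.544  0.049  0.01 ]
 [ 0.544 -0.042  0.01 ]]
[[ 0.743  0.267  0.025]
 [ 0.629  0.275  0.025]
 [ 0.572 -0.366  0.025]]
```

View pics/crop0.png

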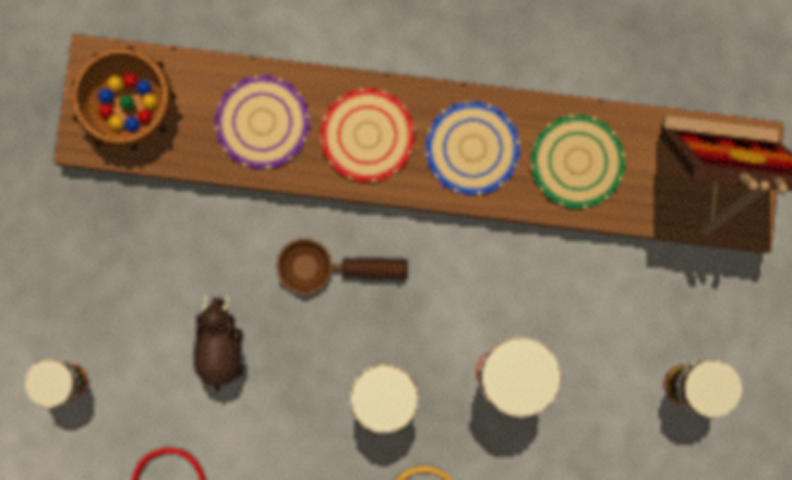

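```bash
cat >> h.py <<'E'
def go(p,yang):
    "shift (mm, tool axes) and yaw (deg) from measured TCP to world TCP p with tool y at world angle yang"
    o=monitor.get_obs(); R=cv2.Rodrigues(np.array(o['tool_rot'],float))[0]
    s=1e3*R.T@(np.array(p)-o['tool_pos']); a=np.degrees(np.arctan2(R[1,1],R[0,1]))
    y=(a-yang+90)%180-90
    print('shift',np.round(s,1),'yaw',round(y,1),'| at',np.round(o['tool_pos'],4),'t',round(o['t'],2),'open',round(o['opening'],4),'grip',round(o['grip_force'],1),'F',np.round(o['contact_force'],1))
    return s
E
python3 - <<'E'
from h import *
im,i=load('top0'); hsv=cv2.cvtColor(im,cv2.COLOR_RGB2HSV)
for nm,(u,v),r,H,D in (('a',(337,257),22,.13,.064),('b',(280,266),19,.11,.056),('c',(417,262),17,.092,.049),('d',(140,260),15,.075,.042)):
    w=np.zeros(im.shape[:2],np.uint8); cv2.circle(w,(u,v),r,1,-1)
    g=((im[...,0].astype(int)-im[...,2]>25)&(hsv[...,2]>165)&(w>0)).astype(np.uint8)
    g=cv2.morphologyEx(g,cv2.MORPH_OPEN,np.ones((5,5),np.uint8))
    cs,_=cv2.findContours(g,0,1); cc=max(cs,key=cv2.contourArea); e=cv2.fitEllipse(cc)
    P=cast(i,[e[0]],H)[0]; print(nm,np.round(e[0],1),np.round(e[1],1),'expect px',round(482*D/(1.054-H),1),np.round(P,4))
M=np.array([[.6707,.0927],[.6624,.0001],[.6543,-.0967],[.6446,-.1896]]); d=M[-1]-M[0]; d/=np.linalg.norm(d); c=M.mean(0)
print(d,np.degrees(np.arctan2(d[1],d[0])),[np.round(c+k*.0475*d,4) for k in(-3,-1,1,3)])
E
```

```text
a [337.  256.3] [32.  32.2] expect px 33.4 [ 0.4542 -0.1302  0.13  ]
b [279.6 265.4] [27.2 27.4] expect px 28.6 [ 0.4328 -0.0213  0.11  ]
c [417.2 261.4] [22.5 23.5] expect px 24.6 [ 0.4477 -0.2955  0.092 ]
d [139.2 259.3] [19.1 20. ] expect px 20.7 [0.4353 0.2622 0.075 ]
[-0.0920622  -0.99575326] -95.28225528771245 [array([0.6711, 0.0935]), array([ 0.6624, -0.0011]), array([ 0.6536, -0.0957]), array([ 0.6449, -0.1903])]
```

Emit:
step_arm(
  commands=[
    [100,[-20,-60,0],10],
    [100,[-40,-120,0],20],
    [100,[-60,-180,0],30],
    [100,[-80,-240,0],40],
    [100,[-100,-300,0],50],
    [100,[-120,-360,0],60],
    [100,[-145,-420,0],70],
    [100,[-170,-480,0],80],
    [100,[-200,-520,0],81],
    [100,[-220,-560,0],81],
    [100,[-240,-600,0],81],
    [100,[-250,-610,0],81],
  ],
)

```text
t: 1.6
tool_pos: [0.2587, -0.0533, 0.405]
tool_rot: [-2.328, -2.098, 0.009]
contact_force: [-0.1, 0.0, -0.1]
opening: 0.0853
grip_force: 0.0
```

```bash
python3 - <<'E'
from h import *
go([.40,-.13,.40],-5.3)
E
```

```text
shift [-61.6 148.5   3.5] yaw -0.6 | at [ 0.2587 -0.0533  0.405 ] t 1.6 open 0.0853 grip 0.0 F [-0.1  0.  -0.1]
```

Emit:
step_arm(
  commands=[
    [100,[-20,60,0],0],
    [100,[-40,115,0],-1],
    [100,[-58,165,0],-1],
    [100,[-58,200,0],-1],
    [100,[-58,200,0],-1],
    [100,[-58,200,0],-1],
  ],
)

```text
t: 2.35
tool_pos: [0.4527, -0.1259, 0.4033]
tool_rot: [-2.297, -2.131, 0.009]
contact_force: [-0.8, -0.0, 0.9]
opening: 0.0852
grip_force: 0.0
```

```bash
python3 - <<'E'
from h import *
im,i=snap('wrist','w1'); print(np.round(i['extrinsics'],3))
go([.4542,-.1302,.30],-5.3)
for n,p in dict(a=[.4542,-.1302,.13],b=[.4328,-.0213,.11],c=[.4477,-.2955,.092]).items(): print(n,proj(i,p))
E
```

```text
[[ 0.997 -0.069 -0.032  0.459]
 [-0.075 -0.955 -0.286 -0.052]
 [-0.011  0.288 -0.958  0.372]
 [ 0.     0.     0.     1.   ]]
shift [ -4.3   3.1 103.5] yaw 1.0 | at [ 0.4524 -0.1259  0.4035] t 2.4 open 0.0853 grip 0.0 F [ 0.3  0.1 -0.1]
a [[282.38680136 217.33136502]]
b [[240.71456478  62.58448239]]
c [[287.41315763 366.83617769]]
```

View pics/w1.png

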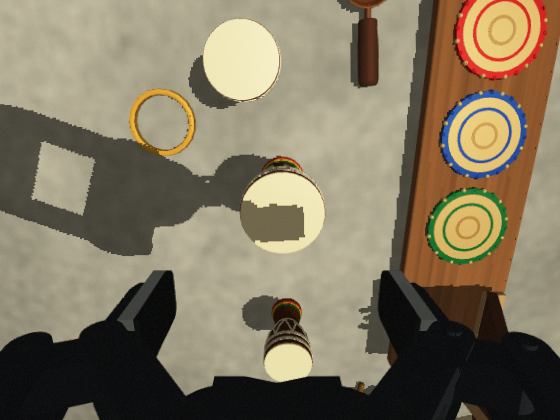

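The wrist view shows drum a at (283,210), within 7 px of the prediction, with b at (242,59) and c at (288,361). The mats run down the right side, green at (467,227), blue at (484,135) and red at (502,30).

```bash
python3 - <<'E'
from h import *
im,i=load('w1')
for n,p,z in (('a',(283,210),.13),('b',(242,59),.11),('c',(288,361),.092),('green',(467,227),.029),('blue',(484,135),.029),('red',(502,30),.029)): print(n,np.round(cast(i,[p],z)[0],4))
go([.4545,-.129,.273],-5.3)
E
```

```text
a [ 0.455  -0.1247  0.13  ]
b [ 0.4339 -0.019   0.11  ]
c [ 0.4487 -0.2886  0.092 ]
green [ 0.6441 -0.1873  0.029 ]
blue [ 0.6535 -0.0932  0.029 ]
red [6.631e-01 4.000e-04 2.900e-02]
shift [ -3.1   3.5 130.5] yaw 1.0 | at [ 0.4524 -0.1259  0.4035] t 2.4 open 0.0853 grip 0.0 F [ 0.3  0.1 -0.1]
```

Emit:
step_arm(
  commands=[
    [100,[-1.5,2,50],1],
    [100,[-1.5,2,90],1],
    [100,[-1.5,2,115],1],
    [100,[-1.5,2,130],1],
    [100,[-1.5,2,130],1],
    [0,[-1.5,2,130],1],
    [0,[-1.5,2,130],1],
    [0,[-1.5,2,130],1],
    [0,[-1.5,2,130],1],
    [0,[-1.5,2,130],1],
    [0,[-1.5,2,130],1],
    [0,[-1.5,2,130],1],
  ],
  squeeze=35,
)

```text
t: 3.9
tool_pos: [0.4547, -0.128, 0.2758]
tool_rot: [-2.319, -2.113, 0.006]
contact_force: [0.2, 0.6, 6.1]
opening: 0.0628
grip_force: 39.5
```

Emit:
step_arm(
  commands=[
    [0,[0,0,-20],0],
    [0,[0,0,-50],0],
    [0,[0,0,-70],0],
    [0,[0,0,-70],0],
    [0,[0,0,-70],0],
  ],
)

```text
t: 4.53
tool_pos: [0.4541, -0.1275, 0.3423]
tool_rot: [-2.315, -2.11, 0.01]
contact_force: [0.3, 1.2, -2.1]
opening: 0.0628
grip_force: 39.4
```

```bash
python3 - <<'E'
from h import *
go([.6445,-.189,.345],-5.3)
im,i=snap('wrist','w2')
o=monitor.get_obs(); R=cv2.Rodrigues(o['tool_rot'])[0]
hsv=cv2.cvtColor(im,cv2.COLOR_RGB2HSV); z=o['tool_pos'][2]-.2758+.13
p=np.r_[o['tool_pos'][:2],z]; print(proj(i,p),proj(i,p+[0,.032,0]),proj(i,p-[0,.032,0]))
E
```

```text
shift [-43.6 195.2  -5. ] yaw -0.0 | at [ 0.4541 -0.1275  0.3423] t 4.53 open 0.0628 grip 39.4 F [ 0.3  1.2 -2.1]
[[279.17714012 311.12903741]] [[270.8715965 231.346869 ]] [[286.31504536 379.40141975]]
```

View pics/w2.png

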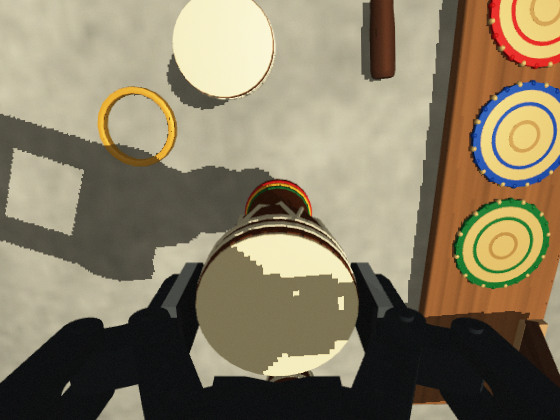

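The drum is held centred: its head rim spans rows 233–377 against a prediction of 231–379. I'll carry it to the green mat.

Emit:
step_arm(
  commands=[
    [0,[-12,50,0],0],
    [0,[-24,100,0],0],
    [0,[-34,150,0],0],
    [0,[-43.5,190,0],0],
    [0,[-43.5,195,0],0],
    [0,[-43.5,195,0],0],
    [0,[-43.5,195,15],0],
    [0,[-43.5,195,28],0],
    [0,[-43.5,195,28],0],
  ],
)

```text
t: 5.7
tool_pos: [0.6432, -0.1886, 0.3113]
tool_rot: [-2.314, -2.108, 0.011]
contact_force: [0.0, 0.0, -2.7]
opening: 0.0626
grip_force: 40.0
```

```bash
python3 - <<'E'
from h import *
go([.6445,-.189,.3055],-5.3)
E
```

```text
shift [-0.3  1.4  5.8] yaw -0.0 | at [ 0.6432 -0.1886  0.3113] t 5.7 open 0.0626 grip 40.0 F [ 0.   0.  -2.7]
```

Emit:
step_arm(
  commands=[
    [0,[0,1.5,3],0],
    [0,[0,1.5,6],0],
    [0,[0,1.5,6.5],0],
    [100,[0,1.5,6.5],0],
    [100,[0,1.5,6.5],0],
    [100,[0,1.5,6.5],0],
    [100,[0,1.5,6.5],0],
    [100,[0,1.5,-10],0],
    [100,[0,1.5,-60],0],
    [100,[0,1.5,-80],0],
  ],
)

```text
t: 6.95
tool_pos: [0.6472, -0.1895, 0.3993]
tool_rot: [-2.322, -2.116, 0.004]
contact_force: [0.7, 0.8, 0.9]
opening: 0.0856
grip_force: 0.0
```

```bash
python3 - <<'E'
from h import *
snap('wrist','w3')
go([.4334,-.020,.34],-5.3)
E
```

```text
shift [ 149.2 -228.9   60.9] yaw -0.0 | at [ 0.6475 -0.1896  0.4013] t 7.0 open 0.0855 grip 0.0 F [1.6 0.6 1.6]
```

View pics/w3.png

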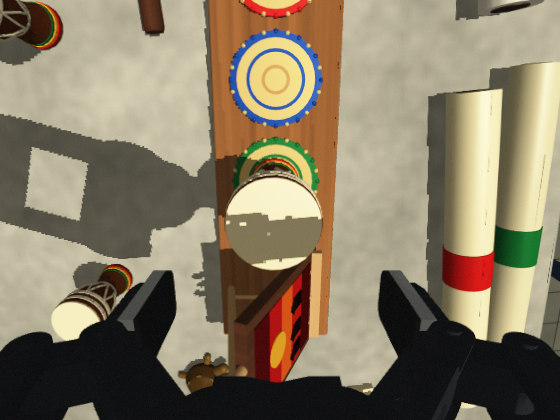

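Drum a stands upright on the green mat, with its head at (274,223). Next is drum b.

Emit:
step_arm(
  commands=[
    [100,[35,-50,0],0],
    [100,[70,-100,0],0],
    [100,[105,-150,0],0],
    [100,[135,-195,0],0],
    [100,[149,-229,20],0],
    [100,[149,-229,60],0],
    [100,[149,-229,60],0],
    [100,[149,-229,60],0],
  ],
)

```text
t: 8.0
tool_pos: [0.4323, -0.0198, 0.3369]
tool_rot: [-2.317, -2.111, 0.008]
contact_force: [0.0, -0.1, -0.1]
opening: 0.0857
grip_force: 0.0
```

```bash
python3 - <<'E'
from h import *
go([.4334,-.020,.253],-5.3)
E
```

```text
shift [-0.1  1.8 83.9] yaw -0.0 | at [ 0.4323 -0.0198  0.3369] t 8.0 open 0.0857 grip 0.0 F [ 0.  -0.1 -0.1]
```

Emit:
step_arm(
  commands=[
    [100,[0,1,40],0],
    [100,[0,1,70],0],
    [100,[0,1,84],0],
    [100,[0,1,84],0],
    [0,[0,1,84],0],
    [0,[0,1,84],0],
    [0,[0,1,84],0],
    [0,[0,1,84],0],
    [0,[0,1,84],0],
    [0,[0,1,84],0],
    [0,[0,1,84],0],
  ],
)

```text
t: 9.38
tool_pos: [0.433, -0.0197, 0.2541]
tool_rot: [-2.319, -2.113, 0.005]
contact_force: [-0.2, 0.4, 6.1]
opening: 0.0549
grip_force: 37.1
```

Emit:
step_arm(
  commands=[
    [0,[0,0,-20],0],
    [0,[0,0,-50],0],
    [0,[0,0,-80],0],
    [0,[0,0,-80],0],
    [0,[0,0,-80],0],
  ],
)

```text
t: 10.0
tool_pos: [0.4323, -0.0196, 0.3306]
tool_rot: [-2.315, -2.11, 0.01]
contact_force: [0.4, 0.4, -1.7]
opening: 0.055
grip_force: 37.5
```

```bash
python3 - <<'E'
from h import *
go([.6540,-.0945,.332],-5.3)
E
```

```text
shift [-54.1 227.6  -3.9] yaw -0.0 | at [ 0.4323 -0.0196  0.3306] t 10.0 open 0.055 grip 37.5 F [ 0.4  0.4 -1.7]
```

Emit:
step_arm(
  commands=[
    [0,[-12,50,0],0],
    [0,[-24,100,0],0],
    [0,[-36,150,0],0],
    [0,[-48,200,0],0],
    [0,[-54,228,0],0],
    [0,[-54,228,10],0],
    [0,[-54,228,25],0],
    [0,[-54,228,38],0],
    [0,[-54,228,38],0],
    [0,[-54,228,38],0],
  ],
)

```text
t: 11.25
tool_pos: [0.6543, -0.0944, 0.2924]
tool_rot: [-2.317, -2.112, 0.008]
contact_force: [-0.1, 0.0, -1.5]
opening: 0.0548
grip_force: 38.0
```

```bash
python3 - <<'E'
from h import *
go([.6540,-.0945,.284],-5.3)
E
```

```text
shift [-0.2 -0.2  8.4] yaw -0.0 | at [ 0.6543 -0.0944  0.2924] t 11.25 open 0.0548 grip 38.0 F [-0.1  0.  -1.5]
```

Emit:
step_arm(
  commands=[
    [0,[0,0,4],0],
    [0,[0,0,8],0],
    [0,[0,0,9],0],
    [100,[0,0,9],0],
    [100,[0,0,9],0],
    [100,[0,0,9],0],
    [100,[0,0,9],0],
    [100,[0,0,-10],0],
    [100,[0,0,-60],0],
    [100,[0,0,-100],0],
    [100,[0,0,-100],0],
  ],
)

```text
t: 12.62
tool_pos: [0.6564, -0.0949, 0.3996]
tool_rot: [2.32, 2.115, 0.001]
contact_force: [0.4, -0.5, 0.6]
opening: 0.0856
grip_force: 0.0
```

```bash
python3 - <<'E'
from h import *
snap('wrist','w4')
go([.4482,-.292,.33],-5.3)
E
```

```text
shift [-215.6 -188.3   66.9] yaw -0.0 | at [ 0.6558 -0.0948  0.3963] t 12.68 open 0.0857 grip 0.0 F [ 0.  -0.4 -0.4]
```

View pics/w4.png

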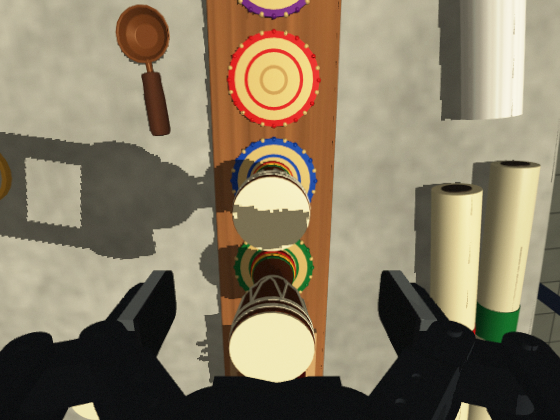

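Drums a and b both stand on their mats. Next is drum c.

Emit:
step_arm(
  commands=[
    [100,[-38,-50,0],0],
    [100,[-76,-100,0],0],
    [100,[-120,-145,0],0],
    [100,[-160,-180,0],0],
    [100,[-200,-188,0],0],
    [100,[-216,-188,30],0],
    [100,[-216,-188,65],0],
    [100,[-216,-188,65],0],
    [100,[-216,-188,65],0],
  ],
)

```text
t: 13.8
tool_pos: [0.4478, -0.2922, 0.3292]
tool_rot: [-2.317, -2.112, 0.008]
contact_force: [1.2, 0.4, 0.7]
opening: 0.0855
grip_force: 0.0
```

```bash
python3 - <<'E'
from h import *
im,i=snap('wrist','w5')
go([.4482,-.292,.235],-5.3)
print(proj(i,[[.4482,-.292,.092],[.4482,-.292+.0245,.092],[.4482,-.292-.0245,.092]]))
E
```

```text
shift [ 0.3  0.8 95.1] yaw 0.0 | at [ 0.4481 -0.2923  0.3301] t 13.85 open 0.0857 grip 0.0 F [0.6 0.1 0. ]
[[279.71827851 228.28713234]
 [276.07590551 190.1429004 ]
 [283.1273753  264.00136159]]
```

View pics/w5.png

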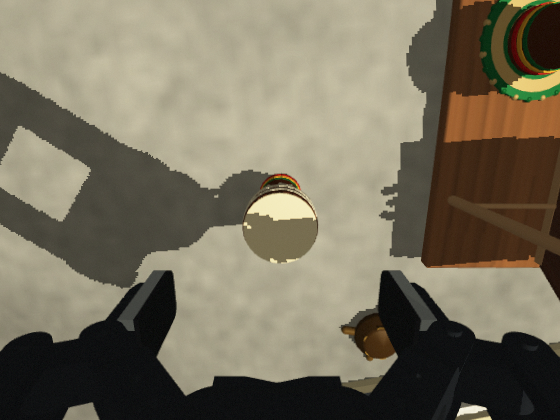

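Drum c's head is at (280,228), as predicted. The small turtle at (375,335) lies well behind it in y. I'll descend.

Emit:
step_arm(
  commands=[
    [100,[0,0,45],0],
    [100,[0,0,80],0],
    [100,[0,0,94],0],
    [100,[0,0,94],0],
    [0,[0,0,94],0],
    [0,[0,0,94],0],
    [0,[0,0,94],0],
    [0,[0,0,94],0],
    [0,[0,0,94],0],
    [0,[0,0,94],0],
    [0,[0,0,94],0],
    [0,[0,0,94],0],
  ],
)

```text
t: 15.35
tool_pos: [0.4475, -0.2927, 0.2365]
tool_rot: [-2.319, -2.113, 0.008]
contact_force: [-0.6, -0.3, 6.4]
opening: 0.0483
grip_force: 35.7
```

Emit:
step_arm(
  commands=[
    [0,[0,0,-20],0],
    [0,[0,0,-50],0],
    [0,[0,0,-85],0],
    [0,[0,0,-85],0],
    [0,[0,0,-85],0],
  ],
)

```text
t: 15.98
tool_pos: [0.4471, -0.2919, 0.3182]
tool_rot: [-2.315, -2.11, 0.009]
contact_force: [-0.3, 0.9, -0.4]
opening: 0.0477
grip_force: 36.4
```

```bash
python3 - <<'E'
from h import *
go([.47,-.0,.32],-5.3)
go([.6628,-.0003,.32],-5.3)
E
```

```text
shift [292.8  -4.3  -1.2] yaw -0.0 | at [ 0.4471 -0.2919  0.3182] t 15.97 open 0.0477 grip 36.4 F [-0.3  0.9 -0.4]
shift [310.3 187.7  -3.1] yaw -0.0 | at [ 0.4471 -0.2919  0.3182] t 15.97 open 0.0477 grip 36.4 F [-0.3  0.9 -0.4]
```

Emit:
step_arm(
  commands=[
    [0,[55,0,0],0],
    [0,[115,0,0],0],
    [0,[175,0,0],0],
    [0,[235,0,0],0],
    [0,[285,15,0],0],
    [0,[305,65,0],0],
    [0,[310,120,0],0],
    [0,[310,170,0],0],
    [0,[310,187,0],0],
    [0,[310,187,10],0],
    [0,[310,187,30],0],
    [0,[310,187,42],0],
  ],
)

```text
t: 17.48
tool_pos: [0.6603, -0.0006, 0.2727]
tool_rot: [-2.314, -2.109, 0.013]
contact_force: [0.8, 0.2, -1.3]
opening: 0.0479
grip_force: 36.8
```

Emit:
step_arm(
  commands=[
    [0,[0,0,0],0],
    [0,[0,0,0],0],
  ],
)

```text
t: 17.73
tool_pos: [0.662, -0.0008, 0.2766]
tool_rot: [-2.317, -2.112, 0.008]
contact_force: [-0.3, -0.1, -0.4]
opening: 0.0478
grip_force: 36.8
```

```bash
python3 - <<'E'
from h import *
go([.6628,-.0003,.2665],-5.3)
E
```

```text
shift [ 0.6  0.9 10.1] yaw -0.0 | at [ 0.662  -0.0008  0.2766] t 17.73 open 0.0478 grip 36.8 F [-0.3 -0.1 -0.4]
```

Emit:
step_arm(
  commands=[
    [0,[0.5,1,5],0],
    [0,[0.5,1,10],0],
    [0,[0.5,1,10.5],0],
    [100,[0.5,1,10.5],0],
    [100,[0.5,1,10.5],0],
    [100,[0.5,1,10.5],0],
    [100,[0.5,1,10.5],0],
    [100,[0.5,1,-10],0],
    [100,[0.5,1,-60],0],
    [100,[0.5,1,-115],0],
    [100,[0.5,1,-115],0],
  ],
)

```text
t: 19.1
tool_pos: [0.6654, -0.0007, 0.4008]
tool_rot: [2.319, 2.114, 0.007]
contact_force: [-0.8, 0.3, 0.3]
opening: 0.0854
grip_force: 0.0
```

```bash
python3 - <<'E'
from h import *
go([.4357,.2605,.32],-5.3)
E
```

```text
shift [ 238.8 -253.3   79.5] yaw -0.0 | at [ 0.6654 -0.0007  0.4008] t 19.1 open 0.0854 grip 0.0 F [-0.8  0.3  0.3]
```

Emit:
step_arm(
  commands=[
    [100,[40,-42,0],0],
    [100,[80,-84,0],0],
    [100,[120,-126,0],0],
    [100,[160,-168,0],0],
    [100,[200,-210,0],0],
    [100,[239,-253,0],0],
    [100,[239,-253,40],0],
    [100,[239,-253,78],0],
    [100,[239,-253,78],0],
    [100,[239,-253,78],0],
  ],
)

```text
t: 20.35
tool_pos: [0.4342, 0.261, 0.3172]
tool_rot: [-2.317, -2.111, 0.005]
contact_force: [-0.4, -0.1, 0.6]
opening: 0.0853
grip_force: 0.0
```

```bash
python3 - <<'E'
from h import *
im,i=snap('wrist','w6')
go([.4357,.2605,.219],-5.3)
print(proj(i,[[.4357,.2605,.075],[.4357,.2605+.021,.075],[.4357,.2605-.021,.075]]))
E
```

```text
shift [-0.7  1.9 98.9] yaw -0.0 | at [0.4345 0.2611 0.3179] t 20.4 open 0.0849 grip 0.0 F [-0.  -0.8  0.9]
[[281.01957015 226.8272286 ]
 [278.0010347  195.00070098]
 [283.87506073 256.95417769]]
```

View pics/w6.png

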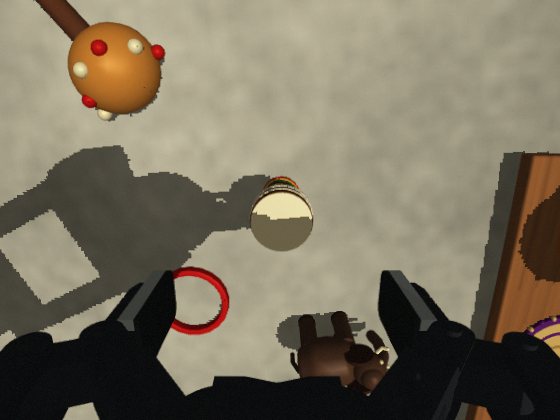

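Drum d's head is at (282,220), so I'll aim 2 mm further in +y. The elephant, at (340,360), is clear of the fingers.

Emit:
step_arm(
  commands=[
    [100,[1.5,1.5,45],0],
    [100,[1.5,1.5,80],0],
    [100,[1.5,1.5,97],0],
    [100,[1.5,1.5,97],0],
    [0,[1.5,1.5,97],0],
    [0,[1.5,1.5,97],0],
    [0,[1.5,1.5,97],0],
    [0,[1.5,1.5,97],0],
    [0,[1.5,1.5,97],0],
    [0,[1.5,1.5,97],0],
    [0,[1.5,1.5,97],0],
    [0,[1.5,1.5,97],0],
  ],
)

```text
t: 21.9
tool_pos: [0.4352, 0.2628, 0.2202]
tool_rot: [-2.317, -2.112, 0.004]
contact_force: [0.6, -0.4, 6.1]
opening: 0.0409
grip_force: 35.0
```

Emit:
step_arm(
  commands=[
    [0,[0,0,-20],0],
    [0,[0,0,-50],0],
    [0,[0,0,-100],0],
    [0,[0,0,-100],0],
    [0,[0,0,-100],0],
  ],
)

```text
t: 22.52
tool_pos: [0.435, 0.2622, 0.3179]
tool_rot: [-2.316, -2.111, 0.01]
contact_force: [-0.6, 0.0, -1.1]
opening: 0.041
grip_force: 35.6
```

```bash
python3 - <<'E'
from h import *
go([.671,.0938,.32],-5.3)
E
```

```text
shift [-145.8  250.6   -4.7] yaw -0.0 | at [0.435  0.2622 0.3179] t 22.52 open 0.041 grip 35.6 F [-0.6  0.  -1.1]
```

Emit:
step_arm(
  commands=[
    [0,[-28,48,0],0],
    [0,[-56,96,0],0],
    [0,[-84,144,0],0],
    [0,[-112,192,0],0],
    [0,[-138,240,0],0],
    [0,[-146,250.5,0],0],
    [0,[-146,250.5,0],0],
    [0,[-146,250.5,20],0],
    [0,[-146,250.5,45],0],
    [0,[-146,250.5,60],0],
    [0,[-146,250.5,60],0],
    [0,[-146,250.5,60],0],
  ],
)

```text
t: 24.02
tool_pos: [0.6708, 0.0942, 0.257]
tool_rot: [-2.317, -2.112, 0.007]
contact_force: [0.0, -1.2, 0.3]
opening: 0.0406
grip_force: 35.8
```

```bash
python3 - <<'E'
from h import *
go([.671,.0938,.2502],-5.3)
E
```

```text
shift [-0.4  0.3  6.8] yaw 0.0 | at [0.6708 0.0942 0.257 ] t 24.02 open 0.0406 grip 35.8 F [ 0.  -1.2  0.3]
```

Emit:
step_arm(
  commands=[
    [0,[0,0,4],0],
    [0,[0,0,7],0],
    [0,[0,0,7.5],0],
    [100,[0,0,7.5],0],
    [100,[0,0,7.5],0],
    [100,[0,0,7.5],0],
    [100,[0,0,7.5],0],
    [100,[0,0,-10],0],
    [100,[0,0,-60],0],
    [100,[0,0,-120],0],
    [100,[0,-60,-150],0],
    [100,[0,-120,-150],0],
  ],
)

```text
t: 25.52
tool_pos: [0.5539, 0.1045, 0.4131]
tool_rot: [-2.321, -2.114, -0.003]
contact_force: [-0.6, -0.6, 0.0]
opening: 0.0855
grip_force: 0.0
```

Emit:
step_arm(
  commands=[
    [100,[60,-60,0],0],
    [100,[110,-60,0],0],
    [100,[170,-60,0],0],
    [100,[220,-60,0],0],
    [100,[220,-60,0],0],
  ],
)

```text
t: 26.15
tool_pos: [0.5142, 0.3321, 0.4092]
tool_rot: [-2.312, -2.116, 0.006]
contact_force: [0.3, 0.0, 0.6]
opening: 0.0858
grip_force: 0.0
```

```bash
python3 - <<'E'
from h import *
im,i=snap('top','t1'); hsv=cv2.cvtColor(im,cv2.COLOR_RGB2HSV)
for nm,P,H,D in (('a',(.6449,-.1895),.13,.064),('b',(.6538,-.095),.11,.056),('c',(.6626,-.0007),.092,.049),('d',(.671,.0936),.075,.042)):
    e=proj(i,[*P,H+.029])[0]; r=.5*482*D/(1.025-H)
    w=np.zeros(im.shape[:2],np.uint8); cv2.circle(w,(int(e[0]),int(e[1])),int(r+3),1,-1)
    g=((hsv[...,2]>190)&(w>0)).astype(np.uint8); g=cv2.morphologyEx(g,cv2.MORPH_OPEN,np.ones((5,5),np.uint8))
    cs,_=cv2.findContours(g,0,1); f=cv2.fitEllipse(max(cs,key=cv2.contourArea))
    print(nm,'expect',np.round(e,1),round(2*r,1),'seen',np.round(f[0],1),np.round(f[1],1),'err mm',np.round(1e3*(cast(i,[f[0]],H+.029)[0][:2]-P),1))
c=cv2.resize(im[90:290,110:450],None,fx=2.3,fy=2.3); cv2.imwrite('pics/t1c.png',c[:,:,::-1]); print(monitor.get_obs()['contact_force'],monitor.get_obs()['tool_pos'])
E
```

```text
a expect [372.7 155.8] 34.5 seen [373.4 155.7] [31.2 31.8] err mm [ 0.1 -1.4]
b expect [321.4 151.6] 29.5 seen [321.8 151.9] [26.4 27.2] err mm [-0.5 -0.6]
c expect [272.5 147.4] 25.3 seen [272.6 147. ] [21.6 27.7] err mm [ 0.8 -0.2]
d expect [225.3 143.6] 21.3 seen [225.7 143.6] [17.8 22.6] err mm [-0.1 -0.8]
[-0.51722398 -1.44791956 -0.71619306] [0.5144465  0.33051095 0.40905575]
```

View pics/t1c.png

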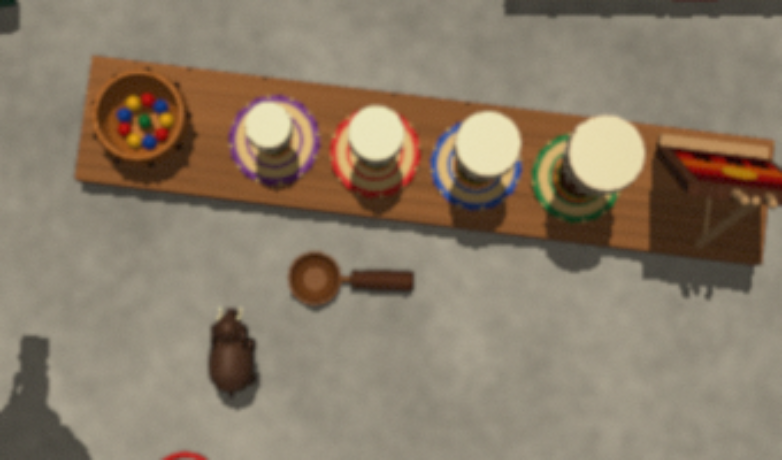

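All four drums stand within about 2 mm of their mat centres, tallest by the painting. The elephant hasn't moved, so I'm handing in.

```bash
python3 -c "
from h import *
print(finish_job())"
```

```text
the job is handed in; nothing more can be done
None
```

The job is handed in (no verdict was shown): in the last picture all four drums stood upright within about 2 mm of their mat centres, stepping down in height from the painting, with the elephant where it was, after about 26 s of the 102 s allowed.

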